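# Spread a snap ring and hold it at the axle groove

### The arm

A 6-joint arm with a two-finger parallel gripper is mounted at the origin on a cart in front of the work surface, level with it; the furniture and walls round the work are solid. World frame = base frame: x ahead of the robot, y to its left, z up, the work surface at z = 0. Lengths are in m, angles in rad, forces in N, time in s.
With the tool pointing down it reaches from about 0.35 to 0.85 m from the base axis. Payload 8.1 kg.
Tool frame: the origin (TCP) lies between the finger pads; the fingertips stand 11 mm ahead of it and the grasp point (between the pads) lies 8 mm behind it (robot.tips_ahead is the distance from the TCP to the fingertips, in m); z points along the fingers, y is the line along which they close (so a half turn about z gives the same grasp; the last joint's range is limited). The gripper opens to 93 mm and grips with 3 to 60 N. Pads are 15 mm wide; open, the fingers measure 128 mm over their backs; the gripper's body (75 mm by 188 mm) begins 65 mm behind the grasp point.
Start: joints at [-1.389, 0.13, 1.488, -0, 1.523, -0.085], TCP at [0.158, -0.579, 0.23] pointing down, gripper open.
Joint ranges: [-2.96, 2.96], [-0.89, 2.26], [0.02, 2.5], [-1.34, 4.48], [0, 2.73], [-2.66, 2.66]. Speed limits (rad/s): [2.39, 2.39, 2.79, 3.14, 3.14, 3.14].

### API

Orientations are given as a rotation vector (axis times angle).
In Python, from plant import robot gives the robot as it stands. The module is installed in compiled form; this text tells all that it offers.
- The arm moves only by the tool move_arm, never from a script. Its argument "deltas" is one flat list of numbers, 7 for each row, row after row: the shift along the tool's x, y, z in m, then the turn, a rotation vector about the tool's x, y, z in rad, then the opening, from 0 (shut) to 1 (fully open). A call has 1 to 12 rows; each row is the pose to reach, as a shift and turn from the pose commanded when the call began, along the tool's axes at that moment; what a row does not reach only later rows make up. A row lasts 1/8 s, in which the tool goes at most 62.5 mm and 10.7 degrees, less where a joint would pass 70% of its speed; a pose out of reach is approached as far as the arm can. A call with a gripper value outside its range is refused whole. The fingers move at their own pace and stop on an object; "squeeze" is the grip in N (left out, the last holds). Time passes only in rows, so rows that repeat a pose let the fingers close. It gives the time, the measured TCP pose, the force, the opening and the grip force at its end, in the units of the state.
- robot.read_state(): the state, without advancing time (a new reading comes with each control period).
- robot.read_camera(name): name is "side" or "top"; returns (picture, depth): 400x640x3 uint8, red, green, blue; 400x640 float32, m along the optical axis (not along the pixel's ray), 0 where there is no reading.
- robot.camera_model(name): a dict with "K" (3x3 intrinsics, pixels), "R" (3x3) and "t" (3): a world point X has camera coordinates R X + t. Camera axes: x right, y down, z forward; pixel columns grow to the right and rows downward; lengths in m; the calibration is good to about 2 mm. A picture is of the moment at which its call begins. camera_model takes no time and is no camera call.
- robot.close_job(): hands the job in; it is judged then, once.
Trained networks look in the newest picture that a camera, given by its name, has taken for a name from the list of things; names that differ only in an ending like _2 or _b are one class to them, and where a whole thing is asked for, a point or a joint stands for the part that bears it (a point fixed in the world has none). Each returns a list of dicts, best first, with "confidence" (0 to 1); they miss things now and then, are a little off and sometimes report something else, mostly with a low value. They report only what shows in the picture. A call takes as long as a camera call. They do not tell look-alikes from the thing itself.
- robot.recognise(camera, label): "uv" ([column, row] in pixels, amid what is visible of it).
The state is a dict: "t": time; "q": joint angles; "dq": joint speeds; "joint_torque": joint torques, N m; "tool_pos": TCP position; "orientation": TCP orientation; "force": force on the tool from outside, world axes, zero at the start; "wrist_torque": the same for the moment, N m; "opening": finger opening in m; "gripper_force": force on a finger pad.
Only numpy, scipy, OpenCV 4.12 (cv2) and the standard library are available. Lean on these libraries where they do the work, as an engineer would, in place of code of your own. Each camera call takes 0.05 s, during which the arm holds its last target. There are 200 camera calls.

### The job

Take the orange-handled snap-ring pliers out of their wooden stand, squeeze them fully so that the snap ring on their tips is spread wide, and from straight above the axle stub on the grey hub slide the ring down over the stub's end, gently and without forcing it, until it is level with the black groove. Finish while still holding it there: pliers upright and fully squeezed, ring spread round the groove and held up only by the gripper, not let go and not resting on the hub. Leave the white tin, the loupe and the burr block where they are.

Things in the scene. Friction and masses are not known exactly. Their poses are not given: they have to be found in the camera images.
- pliers: Snap-ring pliers, 0.2 kg, upright in the stand: orange grips up, snap ring flat at the lower tips. Origin: middle of the steel joint block (50 mm along y, 18 mm high, x from -9 to +22 mm; its +x part rests on the stand). z up; y from right to left grip; ring on the -x side. Springs reopen the grips and close the ring. Lift straight up 20 mm or more to leave the stand.
- grip_middle (a point): Midway between the pliers' two grips, 48 mm above the pliers' origin. Grips: orange swells 16 mm wide (x), 16 mm thick, grip tops 15 mm higher; 62 mm over both outsides along y when relaxed, 34 mm fully squeezed (built-in stop). Springs: each grip pushes back with about 4 N at first and 12 N at the stop: grip with 20 N or more. The grips may roll 2 mm up or down the fingers when squeezed.
- clip_center (a point): Centre of the fully spread ring's opening: 2 mm to -x and 52 mm below the pliers' origin, fixed to the pliers, at half the ring's thickness (3.5 mm). Ring lies flat, square to the pliers' z. Relaxed, its opening is 29 mm, too small for the axle; spread about 40 mm, and ring and jaws measure 62 mm over all along y. Tips reach 3 mm below this point.
- left_grip (a joint): Squeeze of the pliers (angle of the left grip, the right one and the ring follow it), rad: 0 relaxed, 0.285 fully squeezed against the stop, ring fully spread.
- stand: Fixed wooden stand of the pliers, base 96 x 66 x 10 mm; column 68.5 mm high at its +x side, on which the pliers' joint block rests between low brass lips (top 71.5 mm); a pad 23.7 mm high under the ring's back. Origin: underside, directly below the pliers' origin; z up, x and y as the pliers'.
- hub: Fixed grey hub, square foot 90 x 90 x 12 mm with a round boss and a steel bearing (54 mm across, top 36 mm above the worktop); an upright aluminium axle stub, 32 mm in diameter, rises from its middle to 61 mm. Origin: centre of the underside; z up.
- groove (a point): Centre of the black groove in the axle stub, on the axle's axis 45.5 mm above the worktop; the groove is 7 mm high (42 to 49 mm) and 25 mm in diameter; the axle's end is 15.5 mm above this point.
- solder_tin: Bystander: round white tin, 49 mm across, 20 mm high. Origin: underside.
- loupe: Bystander: folding loupe, 28 x 69 x 14 mm. Origin: underside.
- burr_block: Bystander: wooden block with upright burrs, 52 x 67 mm, 98 mm high. Origin: underside.
Things that resemble listed ones, but are neither listed nor needed, are in the scene too. What is shaped like the pliers but blue is not meant.

How it is judged:
On the way:
1. the ring, fully spread, is held above the axle's end, over its middle (value of joint left_grip above 0.24 rad and horizontal distance between clip_center and groove below 0.012 m and z of clip_center in the frame of groove above 0.018 m), for 0.1 s.
At the end, for the whole second after the job is handed in: Pliers held still in the gripper (over 5 N), upright within 0.12 rad, squeezed over 0.24 of 0.285 rad; ring centre within 3.5 mm of the groove's height and 6 mm of the axle's axis; under 4 N on the hub. Bystanders moved under 20 mm (value of joint left_grip above 0.24 rad and horizontal distance between clip_center and groove below 0.006 m and z of clip_center in the frame of groove between -0.0035 and 0.0035 m and angle between pliers's own z axis and vertical below 0.12 rad and contact force between the fingers and pliers above 5 N and contact force between pliers and hub below 4 N and linear speed of pliers below 0.02 m/s); the arm keeps its last pose, push and grip.
It fails at once if the ring or pliers are forced against the hub with more than 25 N (contact force between pliers and hub above 25 N).
It fails at once if the white tin is moved by more than 20 mm (distance of solder_tin from where it was at the start of the episode above 0.02 m).
It fails at once if the loupe is moved by more than 20 mm (distance of loupe from where it was at the start of the episode above 0.02 m).
It fails at once if the burr block is moved by more than 20 mm (distance of burr_block from where it was at the start of the episode above 0.02 m).
It also fails if it takes over 40 s, if anything falls off the work surface, if the arm or the gripper's body presses on something with over 40 N, if the wrist force passes 120 N, or if a joint passes its speed limit or range.

## Working session

There is one attempt and no reset: what is moved stays moved. The work goes in short steps, Python scripts to look and compute and a tool call to move; the robot and the scene stay as the last step left them, time stands still between calls to the robot, and variables do not carry over. Pictures are saved under pics/ and viewed, at most 10 in all, crops included, and the job is handed in when it is done.

Besides the shell and the picture viewer there is one more tool, called after "Request:" by a JSON object that holds its "method" and its "body", one argument or row to a line. move_arm: Moves the arm, as the interface text tells. Its arguments: {"type":"object","properties":{"deltas":{"type":"array","items":{"type":"number"}},"squeeze":{"type":"number"}},"required":["deltas"]}

```bash
mkdir -p pics
cat > h.py <<'E'
import numpy as np, cv2
from plant import robot
from scipy.spatial.transform import Rotation as Ro
def cloud(name):
    im,d=robot.read_camera(name); m=robot.camera_model(name)
    K,R,t=map(np.array,(m["K"],m["R"],m["t"]))
    v,u=np.mgrid[:400,:640]
    c=np.stack([(u-K[0,2])/K[0,0]*d,(v-K[1,2])/K[1,1]*d,d],-1)
    P=(c-t.ravel())@R
    P[d==0]=np.nan
    return im,P
def save(name,im): cv2.imwrite("pics/"+name,im[:,:,::-1])
E
python3 - <<'E'
from h import *
for c in("side","top"):
    im,P=cloud(c); save(c+"0.png",im); np.save(c+"0.npy",P); np.save(c+"0im.npy",im)
    m=robot.camera_model(c); print(c,np.round(-np.array(m["R"]).T@np.array(m["t"]).ravel(),3), np.round(m["K"][0][0]))
    for l in("pliers","stand","hub","solder_tin","loupe","burr_block"):
        for r in robot.recognise(c,l)[:3]:
            u,v=map(int,r["uv"]); print(l,round(r["confidence"],2),u,v,np.round(P[v,u],3))
E
```

```text
side [ 0.256 -0.665  0.645] 399.0
pliers 0.95 276 167 [0.491 0.221 0.081]
pliers 0.74 292 316 [ 0.379 -0.21   0.029]
stand 0.74 280 188 [0.497 0.223 0.01 ]
hub 0.62 376 282 [ 0.56  -0.204  0.034]
solder_tin 0.68 308 231 [0.498 0.012 0.02 ]
loupe 0.73 260 254 [ 0.373 -0.01   0.013]
burr_block 0.9 354 181 [0.688 0.147 0.027]
burr_block 0.66 374 285 [ 0.555 -0.207  0.03 ]
top [ 0.405 -0.01   1.259] 445.0
pliers 0.7 397 260 [ 0.385 -0.212  0.029]
pliers 0.56 233 224 [0.494 0.229 0.072]
stand 0.81 243 230 [0.482 0.214 0.005]
hub 0.64 384 195 [ 0.562 -0.18   0.058]
solder_tin 0.73 312 221 [0.5   0.019 0.017]
loupe 0.73 322 269 [ 0.367 -0.005  0.018]
burr_block 0.57 265 158 [0.681 0.146 0.029]
burr_block 0.49 242 230 [0.481 0.216 0.008]
```

View pics/side0.png

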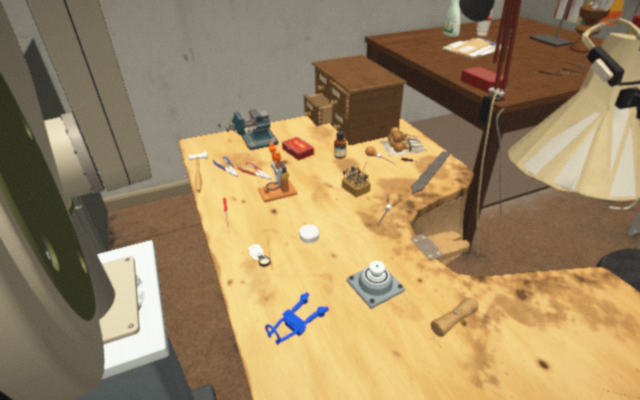

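View pics/top0.png

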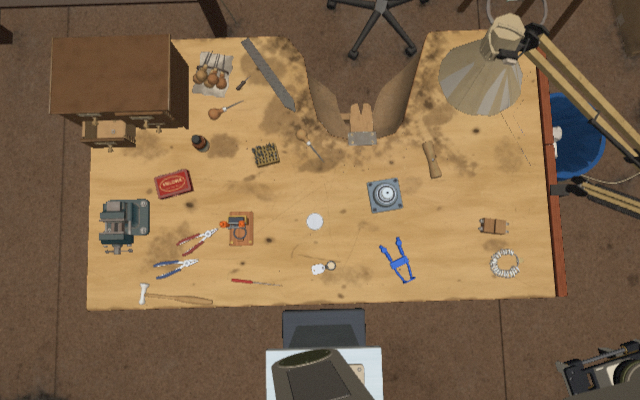

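The side view shows the orange pliers upright in the stand at (278,165). The blue look-alike lies flat at (292,316), and the hub stub is at (376,270). The top view agrees: stand at (241,229), hub at (385,195). Next I'll measure both precisely.

Run:
```python
from h import *
for c,(x0,x1,y0,y1) in dict(side=(250,310,130,205),top=(215,265,205,250)).items():
    P=np.load(c+"0.npy"); im=np.load(c+"0im.npy"); hsv=cv2.cvtColor(im,cv2.COLOR_RGB2HSV)
    x,y,z=P[...,0],P[...,1],P[...,2]
    near=(abs(x-.49)<.12)&(abs(y-.22)<.12)
    o=near&(hsv[...,0]<14)&(hsv[...,1]>190)&(hsv[...,2]>150)&(z>.085)
    Q=P[o]; print(c,"orange",len(Q),np.round(np.nanmin(Q,0),3),np.round(np.nanmax(Q,0),3))
    if len(Q):
        ctr=np.median(Q[:,1]); 
        for s in(Q[:,1]<Q[:,1].mean(),Q[:,1]>=Q[:,1].mean()): print("  grip",s.sum(),np.round(Q[s].mean(0),4),np.round(Q[s].min(0),3),np.round(Q[s].max(0),3))
    b=near&(z>.006)&(z<.014)
    pts=P[b][:,:2].astype(np.float32); r=cv2.minAreaRect(pts*1000); print("  base",len(pts),r)
    nh=(abs(x-.56)<.08)&(abs(y+.19)<.08)
    for lo,hi in((.007,.017),(.03,.04),(.055,.067)):
        q=P[nh&(z>lo)&(z<hi)]; r=cv2.minAreaRect((q[:,:2]*1000).astype(np.float32)); print("  hub",lo,len(q),np.round(np.median(q,0),4),np.round((q[:,:2].min(0)+q[:,:2].max(0))/2,4),r)
    crop=im[y0:y1,x0:x1]; cv2.imwrite(f"pics/{c}c.png",cv2.resize(crop,None,fx=8,fy=8,interpolation=2)[:,:,::-1])
a=cv2.imread("pics/sidec.png");b=cv2.imread("pics/topc.png")
h=600; cv2.imwrite("pics/both.png",cv2.resize(np.hstack([a,cv2.resize(b,(int(b.shape[1]*a.shape[0]/b.shape[0]),a.shape[0]))]),(800,420)))
```

```text
side orange 111 [0.484 0.188 0.097] [0.498 0.249 0.142]
  grip 53 [0.4897 0.1954 0.1233] [0.484 0.188 0.097] [0.497 0.206 0.141]
  grip 58 [0.4913 0.2404 0.1236] [0.485 0.234 0.098] [0.498 0.249 0.142]
  base 420 ((489.5968322753906, 262.7319030761719), (151.1208953857422, 95.6598129272461), 88.56257629394531)
  hub 0.007 673 [ 0.547  -0.2139  0.012 ] [ 0.5704 -0.1905] ((570.3646850585938, -187.3304443359375), (91.80461883544922, 90.6512222290039), 7.963088512420654)
  hub 0.03 343 [ 0.5601 -0.1996  0.0353] [ 0.5695 -0.1884] ((567.135498046875, -191.53509521484375), (54.323158264160156, 61.683937072753906), 58.60002517700195)
  hub 0.055 156 [ 0.5684 -0.1892  0.0606] [ 0.5697 -0.1872] ((569.5385131835938, -186.8089141845703), (29.708370208740234, 29.930706024169922), 61.769493103027344)
top orange 53 [0.485 0.19  0.123] [0.497 0.249 0.145]
  grip 23 [0.4909 0.1954 0.1368] [0.486 0.19  0.127] [0.497 0.202 0.145]
  grip 30 [0.4906 0.2411 0.1344] [0.485 0.235 0.123] [0.496 0.249 0.142]
  base 526 ((495.1142578125, 227.8013916015625), (217.7501983642578, 218.84043884277344), 86.5081558227539)
  hub 0.007 478 [ 0.5611 -0.1827  0.0114] [ 0.5563 -0.1943] ((553.1267700195312, -201.83279418945312), (131.55174255371094, 111.84648132324219), 9.061773300170898)
  hub 0.03 235 [ 0.5635 -0.1854  0.0343] [ 0.5679 -0.1881] ((567.1055297851562, -187.8180694580078), (60.689308166503906, 61.55184555053711), 16.545198440551758)
  hub 0.055 103 [ 0.5671 -0.1875  0.0603] [ 0.5671 -0.1881] ((566.8701171875, -188.23934936523438), (27.993282318115234, 27.892133712768555), 85.07150268554688)
```

View pics/both.png

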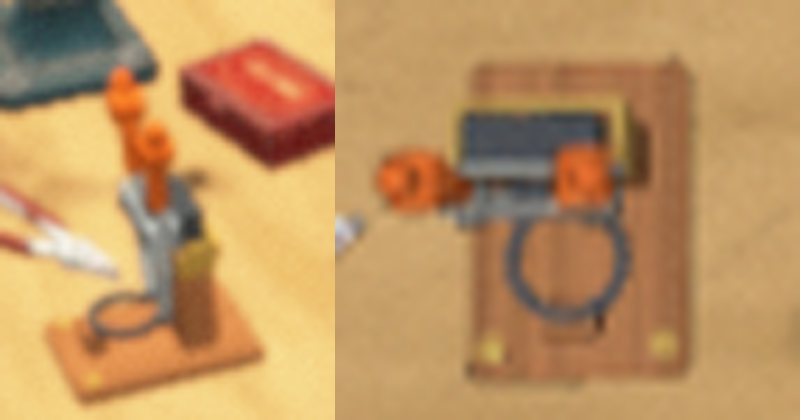

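The crops show the grips at about (278,155) and (281,162) in the side view. The pliers' x axis is close to world +x, and the ring sits toward the robot. In the top view the ring looks offset from the grips, so I'll check that with depth.

Run:
```python
from h import *
for c in("top","side"):
    P=np.load(c+"0.npy"); im=np.load(c+"0im.npy"); hsv=cv2.cvtColor(im,cv2.COLOR_RGB2HSV)
    x,y,z=P[...,0],P[...,1],P[...,2]
    n=(abs(x-.48)<.075)&(abs(y-.22)<.05)
    for nm,m in dict(base=n&(z>.006)&(z<.0125)&(hsv[...,0]<14)&(hsv[...,1]>100),ring=n&(z>.017)&(z<.035),ringgrey=n&(z>.017)&(z<.04)&(hsv[...,1]<90),mid=n&(z>.04)&(z<.065),block=n&(z>.068)&(z<.092)&(hsv[...,1]<100),brass=n&(z>.06)&(z<.08)&(hsv[...,0]>15)&(hsv[...,1]>100)).items():
        q=P[m]
        if len(q)>2: print(c,nm,len(q),np.round(np.percentile(q,[2,50,98],axis=0),3).tolist(), np.round(cv2.minAreaRect((q[:,:2]*1000).astype(np.float32))[2],1))
    if c=="top":
        for v in range(214,242): print(v,' '.join(f"{x[v,238]:.3f},{z[v,238]:.3f}" if 0 else f"{int(1000*z[v,u]) if z[v,u]==z[v,u] else -1:4d}" for u in range(228,254)), f"{x[v,240]:.3f}")
```

```text
top base 328 [[0.442, 0.188, 0.006], [0.475, 0.211, 0.009], [0.532, 0.25, 0.012]] 89.0
top ring 64 [[0.453, 0.198, 0.018], [0.467, 0.217, 0.026], [0.51, 0.238, 0.033]] 83.4
top ringgrey 39 [[0.458, 0.202, 0.023], [0.469, 0.222, 0.027], [0.486, 0.238, 0.032]] 70.0
top mid 10 [[0.489, 0.198, 0.046], [0.493, 0.217, 0.056], [0.512, 0.236, 0.064]] 50.1
top block 133 [[0.483, 0.197, 0.07], [0.499, 0.223, 0.085], [0.512, 0.24, 0.09]] 86.6
top brass 35 [[0.491, 0.194, 0.065], [0.515, 0.202, 0.069], [0.516, 0.242, 0.077]] 3.5
214    2    1   10    9   11    8   11    6   11   11    7    9    9    7    1    9    7    7    8    8   10    9   10   11   10    0 0.527
215   -5    1    9   11    8   12    7    7    5   11   10    5   13    8    7    7   11   11    9    9   11    6   11   10    4    1 0.524
216   73   70   68   75   68   74   70   65   69   70   64   71   70   73   71   68   74   67   66    5   11    7    7    8    6    0 0.515
217   68   69   87   85   82   84   85   84   87   86   83   84   87   86   81   68   66   72   67    9   10   11    8    7    2   -1 0.511
218   88   84   8
[... 3172 characters left out ...]
  13    3   13    4   -3 0.453
241    2   -2    9    8    7    9   10   10   13   10   13   10    7   10    8    9    8   10    9    4    3   13   10   10    7    0 0.451
side base 207 [[0.442, 0.188, 0.007], [0.486, 0.201, 0.01], [0.528, 0.245, 0.012]] 89.3
side ring 122 [[0.454, 0.198, 0.018], [0.488, 0.209, 0.026], [0.514, 0.238, 0.034]] 81.4
side ringgrey 22 [[0.471, 0.205, 0.025], [0.492, 0.222, 0.03], [0.494, 0.237, 0.039]] 37.5
side mid 92 [[0.489, 0.196, 0.04], [0.499, 0.201, 0.052], [0.516, 0.239, 0.064]] 32.7
side block 124 [[0.484, 0.197, 0.07], [0.494, 0.205, 0.083], [0.511, 0.241, 0.089]] 0.3
side brass 46 [[0.498, 0.194, 0.061], [0.51, 0.198, 0.069], [0.519, 0.211, 0.076]] 26.4
```

```bash
cat >> h.py <<'E'
def go(*targets):
    "tool-frame shift/turn from the measured pose to world targets (x,y,z,yaw), yaw = world angle of tool y from world +y, tool down"
    s=robot.read_state(); R=Ro.from_rotvec(s["orientation"]); p=np.array(s["tool_pos"])
    print("t",round(s["t"],2),"pos",np.round(p,4),"open",round(s["opening"],4),"grip",round(s["gripper_force"],1),"F",np.round(s["force"],1))
    for x,y,z,w in targets:
        best=None
        for k in(0,np.pi):
            T=Ro.from_euler("z",w+k)*Ro.from_matrix(np.array([[-1,0,0],[0,1,0],[0,0,-1]]))
            r=(R.inv()*T).as_rotvec()
            if best is None or np.linalg.norm(r)<np.linalg.norm(best): best=r
        print(np.round(R.inv().apply(np.array([x,y,z])-p),4).tolist(),np.round(best,4).tolist())
    return R
E
python3 - <<'E'
from h import *
R=go((.40,-.28,.26,0),(.49,.218,.24,0),(.49,.218,.1175,0)); print(np.round(R.as_matrix(),3))
E
```

```text
t 0.7 pos [ 0.1582 -0.5788  0.2297] open 0.0928 grip 0.0 F [ 0.  -0.2 -0.5]
[0.312, -0.2245, -0.0303] [0.0, -0.0, 0.2668]
[0.5301, -0.6811, -0.0104] [0.0, -0.0, 0.2668]
[0.5301, -0.6811, 0.1121] [0.0, -0.0, 0.2668]
[[ 0.965  0.264  0.   ]
 [ 0.264 -0.965 -0.   ]
 [ 0.     0.    -1.   ]]
```

Request:
{"method": "move_arm", "body": {
  "deltas": [0.06,-0.045,-0.03,0,0,0.1,1,0.12,-0.09,-0.03,0,0,0.2,1,0.18,-0.13,-0.03,0,0,0.267,1,0.24,-0.175,-0.03,0,0,0.267,1,0.312,-0.225,-0.03,0,0,0.267,1,0.34,-0.285,-0.03,0,0,0.267,1,0.37,-0.345,-0.03,0,0,0.267,1,0.4,-0.405,-0.03,0,0,0.267,1,0.43,-0.465,-0.025,0,0,0.267,1,0.46,-0.525,-0.02,0,0,0.267,1,0.49,-0.6,-0.015,0,0,0.267,1,0.53,-0.681,-0.01,0,0,0.267,1]
}}

```text
t: 2.2
tool_pos: [0.4652, 0.0835, 0.2477]
orientation: [3.142, -0.0, 0.002]
force: [0.8, -0.7, 1.0]
opening: 0.0927
gripper_force: 0.0
```

Run:
```python
from h import *
go((.4905,.218,.24,0),(.4905,.218,.1175,0))
```

```text
t 2.2 pos [0.4652 0.0835 0.2477] open 0.0927 grip 0.0 F [ 0.8 -0.7  1. ]
[0.0252, -0.1345, 0.0078] [0.0, -0.0013, -0.0002]
[0.0251, -0.1345, 0.1303] [0.0, -0.0013, -0.0002]
```

Request:
{"method": "move_arm", "body": {
  "deltas": [0.012,-0.06,0.004,0,0,0,1,0.025,-0.12,0.008,0,0,0,1,0.025,-0.1345,0.008,0,0,0,1,0.025,-0.1345,0.008,0,0,0,1,0.025,-0.1345,0.008,0,0,0,1]
}}

```text
t: 2.82
tool_pos: [0.4902, 0.2146, 0.2396]
orientation: [3.141, -0.002, 0.001]
force: [-0.7, -0.5, -0.7]
opening: 0.0932
gripper_force: 0.0
```

Run:
```python
from h import *
go((.4905,.218,.24,0),(.4905,.218,.1175,0))
im,P=cloud("side"); save("s2.png",cv2.resize(im[110:210,220:340],None,fx=5,fy=5,interpolation=2))
```

```text
t 2.83 pos [0.4902 0.2146 0.2396] open 0.0932 grip 0.0 F [-0.7 -0.5 -0.7]
[0.0003, -0.0034, -0.0004] [0.0004, -0.0004, -0.0013]
[0.0002, -0.0035, 0.1221] [0.0004, -0.0004, -0.0013]
```

View pics/s2.png

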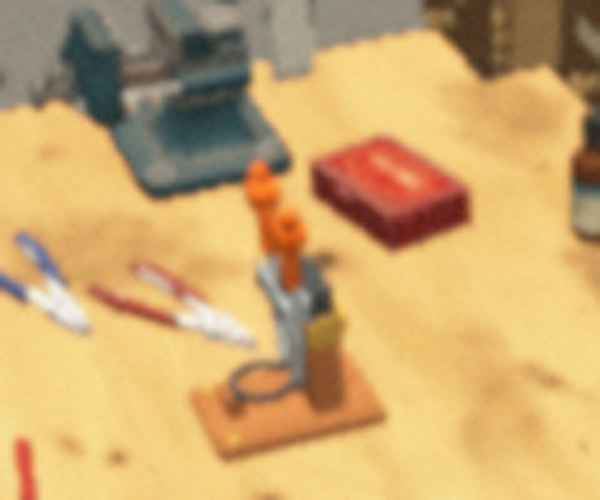

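Run:
```python
from h import *
for c in("side","top"):
    m=robot.camera_model(c); q=np.array(m["K"])@(np.array(m["R"])@np.array([.49,.2146,.2286])+np.array(m["t"]).ravel()); print(c,q[:2]/q[2])
im,P=cloud("side"); save("s3.png",im)
```

```text
side [271.14648931 116.72031259]
top [225.54882799 221.01663062]
```

View pics/s3.png

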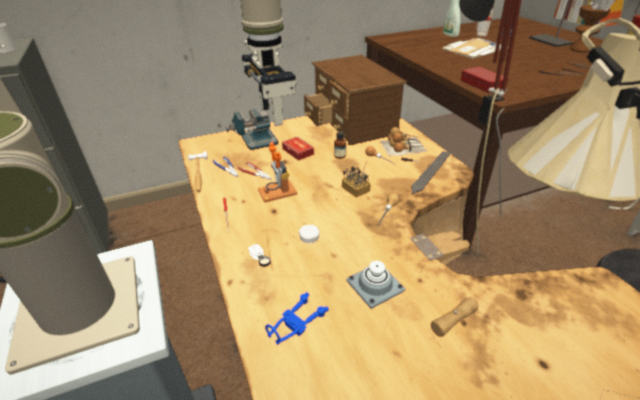

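The gripper is centred above the pliers, with its fingers at about (268,115) and the orange grips below at (275,155). I'll descend around the grips with the fingers open.

Request:
{"method": "move_arm", "body": {
  "deltas": [0,-0.0005,0.04,0,0,0,1,0,-0.0005,0.075,0,0,0,1,0,-0.0005,0.1,0,0,0,1,0,-0.0005,0.115,0,0,0,1,0,-0.0005,0.1225,0,0,0,1,0,-0.0005,0.1225,0,0,0,1,0,-0.0005,0.1225,0,0,0,1]
}}

```text
t: 3.8
tool_pos: [0.4909, 0.2165, 0.1181]
orientation: [-3.141, 0.0, -0.003]
force: [-0.6, -0.6, -0.5]
opening: 0.0931
gripper_force: 0.0
```

Run:
```python
from h import *
go((.4905,.218,.1175,0))
```

```text
t 3.8 pos [0.4909 0.2165 0.1181] open 0.0931 grip 0.0 F [-0.6 -0.6 -0.5]
[-0.0004, -0.0015, 0.0006] [-0.0005, -0.0018, -0.0003]
```

Request:
{"method": "move_arm", "body": {
  "deltas": [0,-0.0015,0,0,0,0,0.75,0,-0.0015,0,0,0,0,0.65,0,-0.0015,0,0,0,0,0.5,0,-0.0015,0,0,0,0,0.3,0,-0.0015,0,0,0,0,0.2,0,-0.0015,0,0,0,0,0.2,0,-0.0015,0,0,0,0,0.2,0,-0.0015,0,0,0,0,0.2],
  "squeeze": 35
}}

```text
t: 4.8
tool_pos: [0.4909, 0.2184, 0.1183]
orientation: [-3.141, -0.0, -0.003]
force: [-2.0, 2.3, 7.2]
opening: 0.0323
gripper_force: 34.2
```

Run:
```python
from h import *
go((.4905,.218,.1175,0))
```

```text
t 4.8 pos [0.4909 0.2184 0.1183] open 0.0323 grip 34.2 F [-2.   2.3  7.2]
[-0.0004, 0.0004, 0.0008] [-0.001, -0.002, 0.0]
```

Request:
{"method": "move_arm", "body": {
  "deltas": [0,0,-0.01,0,0,0,0.2,0,0,-0.025,0,0,0,0.2,0,0,-0.05,0,0,0,0.2,0,0,-0.08,0,0,0,0.2,0,0,-0.11,0,0,0,0.2,0,0,-0.12,0,0,0,0.2,0,0,-0.12,0,0,0,0.2,0,0,-0.12,0,0,0,0.2]
}}

```text
t: 5.8
tool_pos: [0.4894, 0.2176, 0.2353]
orientation: [3.141, -0.0, -0.003]
force: [-0.9, 0.3, -1.9]
opening: 0.0322
gripper_force: 34.1
```

Run:
```python
from h import *
go((.52,.0,.238,0),(.568,-.1,.238,0))
```

```text
t 5.8 pos [0.4894 0.2176 0.2353] open 0.0322 grip 34.1 F [-0.9  0.3 -1.9]
[0.0307, 0.2176, -0.0026] [0.0008, 0.0022, -0.0002]
[0.0787, 0.3176, -0.0026] [0.0008, 0.0022, -0.0002]
```

Request:
{"method": "move_arm", "body": {
  "deltas": [0.003,0.012,0,0,0,0,0.2,0.009,0.036,0,0,0,0,0.2,0.017,0.07,0,0,0,0,0.2,0.025,0.105,0,0,0,0,0.2,0.034,0.14,0,0,0,0,0.2,0.043,0.175,0,0,0,0,0.2,0.052,0.21,0,0,0,0,0.2,0.06,0.245,0,0,0,0,0.2,0.067,0.27,0,0,0,0,0.2,0.073,0.292,0,0,0,0,0.2,0.075,0.298,0,0,0,0,0.2,0.075,0.298,0,0,0,0,0.2]
}}

```text
t: 7.3
tool_pos: [0.5649, -0.0802, 0.2366]
orientation: [-3.141, 0.001, 0.001]
force: [0.9, 0.7, -1.7]
opening: 0.0322
gripper_force: 34.1
```

Run:
```python
from h import *
go((.568,-.188,.238,0))
ims=[]
for c in("side","top"):
    im,P=cloud(c); np.save(c+"1.npy",P); np.save(c+"1im.npy",im)
    m=robot.camera_model(c); q=np.array(m["K"])@(np.array(m["R"])@np.array([.55,-.08,.14])+np.array(m["t"]).ravel()); u,v=(q[:2]/q[2]).astype(int); print(c,u,v)
    u=min(max(u,40),600);v=min(max(v,40),360)
    ims.append(cv2.resize(im[v-40:v+40,u-40:u+40],(400,400),interpolation=2))
    x,y,z=P[...,0],P[...,1],P[...,2]
    n=(abs(x-.56)<.08)&(abs(y+.08)<.06)&(z>.12)&(z<.16); qq=P[n]; print(len(qq),np.round(np.percentile(qq,[2,50,98],axis=0),3).tolist())
save("hold.png",np.hstack(ims))
```

```text
t 7.3 pos [ 0.5649 -0.0802  0.2366] open 0.0322 grip 34.1 F [ 0.9  0.7 -1.7]
[0.0031, 0.1078, -0.0015] [-0.0004, 0.0006, -0.0006]
side 345 207
126 [[0.539, -0.105, 0.142], [0.556, -0.079, 0.146], [0.57, -0.048, 0.159]]
top 349 196
41 [[0.537, -0.102, 0.14], [0.541, -0.079, 0.145], [0.555, -0.051, 0.151]]
```

View pics/hold.png

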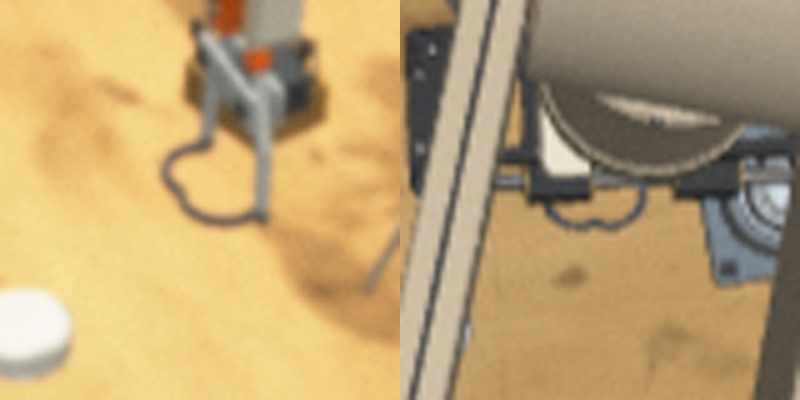

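The ring is spread and cusped at its back (side crop, around (210,185)). The rods hang straight and the tin is untouched. I'll check tilt and ring height from depth.

Run:
```python
from h import *
for c in("side","top"):
    P=np.load(c+"1.npy"); x,y,z=P[...,0],P[...,1],P[...,2]
    n=(abs(x-.56)<.05)&(abs(y+.08)<.045)&(z>.12)&(z<.27)
    q=P[n]
    r=q[(q[:,0]<.552)&(q[:,2]<.165)]; print(c,"ring",len(r),np.round(r.mean(0),4),np.round(r.std(0),4),"xz slope",np.round(np.polyfit(r[:,0],r[:,2],1)[0],3),"yz slope",np.round(np.polyfit(r[:,1],r[:,2],1)[0],3), "y",r[:,1].min().round(4),r[:,1].max().round(4))
    for lo in np.arange(.14,.26,.01):
        w=q[(q[:,2]>=lo)&(q[:,2]<lo+.01)]
        for s,nm in((w[:,1]<-.08,"near"),(w[:,1]>=-.08,"far")):
            k=w[s]
            if len(k)>2: print(f"  z{lo:.2f} {nm} n{len(k)} x {np.round(np.percentile(k[:,0],[5,50,95]),3)} y {np.round(np.percentile(k[:,1],[5,50,95]),3)}")
```

```text
side ring 56 [ 0.5436 -0.0762  0.1455] [0.0036 0.0159 0.0016] xz slope 0.061 yz slope 0.059 y -0.0999 -0.05
  z0.14 near n49 x [0.539 0.551 0.567] y [-0.103 -0.098 -0.084]
  z0.14 far n52 x [0.54  0.548 0.568] y [-0.077 -0.054 -0.049]
  z0.15 near n13 x [0.563 0.564 0.566] y [-0.105 -0.103 -0.099]
  z0.15 far n12 x [0.563 0.565 0.568] y [-0.054 -0.05  -0.048]
  z0.16 near n16 x [0.563 0.565 0.569] y [-0.104 -0.102 -0.099]
  z0.16 far n11 x [0.564 0.566 0.568] y [-0.054 -0.053 -0.051]
  z0.17 near n16 x [0.563 0.564 0.568] y [-0.104 -0.103 -0.099]
  z0.17 far n9 x [0.564 0.565 0.567] y [-0.055 -0.054 -0.052]
  z0.18 near n27 x [0.563 0.568 0.583] y [-0.102 -0.099 -0.095]
  z0.18 far n5 x [0.559 0.563 0.564] y [-0.078 -0.055 -0.053]
  z0.19 near n71 x [0.556 0.568 0.585] y [-0.102 -0.097 -0.084]
  z0.19 far n29 x [0.557 0.559 0.571] y [-0.078 -0.065 -0.059]
  z0.20 near n98 x [0.559 0.573 0.586] y [-0.1   -0.094 -0.082]
  z0.20 far n59 x [0.558 0.564 0.582] y [-0.079 -0.067 -0.057]
  z0.21 near n22 x [0.561 0.564 0.568] y [-0.096 -0.095 -0.092]
  z0.21 far n16 x [0.561 0.564 0.57 ] y [-0.071 -0.069 -0.064]
  z0.22 near n8 x [0.557 0.56  0.57 ] y [-0.104 -0.102 -0.098]
  z0.22 far n23 x [0.557 0.562 0.567] y [-0.072 -0.069 -0.059]
  z0.23 near n40 x [0.556 0.56  0.574] y [-0.11  -0.109 -0.098]
  z0.23 far n30 x [0.557 0.559 0.563] y [-0.074 -0.063 -0.054]
  z0.24 near n65 x [0.557 0.559 0.572] y [-0.112 -0.11  -0.086]
  z0.24 far n41 x [0.556 0.559 0.564] y [-0.078 -0.069 -0.055]
  z0.25 near n58 x [0.557 0.561 0.573] y [-0.112 -0.11  -0.088]
  z0.25 far n62 x [0.556 0.561 0.569] y [-0.077 -0.064 -0.054]
top ring 37 [ 0.5414 -0.0758  0.1454] [0.0038 0.0161 0.0027] xz slope -0.013 yz slope 0.07 y -0.0998 -0.0515
  z0.14 near n17 x [0.538 0.543 0.554] y [-0.102 -0.097 -0.083]
  z0.14 far n21 x [0.538 0.541 0.548] y [-0.079 -0.064 -0.051]
```

The pliers lean about 0.06 rad about x: the ring's +y side is higher, and the ring centre sits about 5 mm toward +y. I'll correct that with the wrist and measure again.

Request:
{"method": "move_arm", "body": {
  "deltas": [0,0,0,-0.03,0,0,0.2,0,0,0,-0.06,0,0,0.2,0,0,0,-0.06,0,0,0.2,0,0,0,-0.06,0,0,0.2,0,0,0,-0.06,0,0,0.2]
}}

```text
t: 8.02
tool_pos: [0.565, -0.0802, 0.2369]
orientation: [3.082, -0.0, 0.0]
force: [-0.1, -0.0, -2.0]
opening: 0.0321
gripper_force: 34.1
```

```bash
cat > ring.py <<'E'
from h import *
s=robot.read_state(); p=np.array(s["tool_pos"]); print("t",round(s["t"],2),"tcp",np.round(p,4),"rv",np.round(s["orientation"],3),"open",round(s["opening"],4),"F",np.round(s["force"],1))
for c in("side","top"):
    Q=np.concatenate([ (lambda P:P[np.isfinite(P[...,0])])(cloud(c)[1]) for _ in range(3)])-p
    n=(abs(Q[:,0])<.045)&(abs(Q[:,1])<.045)&(Q[:,2]>-.105)&(Q[:,2]<0)
    q=Q[n]
    r=q[(q[:,0]<-.013)&(q[:,2]<-.08)]
    if len(r)>10: print(c,"ring",len(r),"ymid",np.round(np.percentile(r[:,1],[3,97]),4),"xback",np.round(np.percentile(r[:,0],[3,50]),4),"z(med)",np.round(np.median(r[:,2]),4),"slopes xz,yz",np.round(np.linalg.lstsq(np.c_[r[:,:2],np.ones(len(r))],r[:,2],rcond=None)[0],3))
    w=q[(q[:,2]>-.08)&(q[:,2]<-.06)]
    for s in(w[:,1]<0,w[:,1]>=0):
        if s.sum()>5: print("  rod",s.sum(),np.round(np.median(w[s],0),4))
E
python3 ring.py
```

```text
t 8.03 tcp [ 0.565  -0.0802  0.2369] rv [ 3.082 -0.     0.   ] open 0.0321 F [-0.1 -0.  -2. ]
side ring 157 ymid [-0.0246  0.0235] xback [-0.0259 -0.022 ] z(med) -0.091 slopes xz,yz [-0.018  0.019 -0.091]
  rod 99 [-0.0003 -0.0264 -0.0699]
  rod 69 [ 0.0004  0.0228 -0.0697]
top ring 118 ymid [-0.0268  0.0213] xback [-0.0277 -0.0244] z(med) -0.0911 slopes xz,yz [-0.009  0.014 -0.091]
```

Run:
```python
from h import *
go((.571,-.186,.215,0))
```

```text
t 8.32 pos [ 0.565  -0.0803  0.2368] open 0.0322 grip 34.1 F [-0.3  0.9 -1.5]
[0.006, 0.1042, 0.0281] [0.06, 0.0001, -0.0005]
```

Request:
{"method": "move_arm", "body": {
  "deltas": [0.001,0.01,0.003,0,0,0,0.2,0.002,0.03,0.008,0,0,0,0.2,0.003,0.052,0.014,0,0,0,0.2,0.005,0.075,0.02,0,0,0,0.2,0.006,0.094,0.025,0,0,0,0.2,0.006,0.104,0.028,0,0,0,0.2,0.006,0.104,0.028,0,0,0,0.2,0.006,0.104,0.028,0,0,0,0.2]
}}

```text
t: 9.32
tool_pos: [0.5711, -0.1851, 0.2153]
orientation: [3.082, 0.0, 0.0]
force: [-0.6, 0.4, -1.2]
opening: 0.0327
gripper_force: 34.1
```

```bash
python3 ring.py
python3 - <<'E'
from h import *
go((.571,-.186,.165,0),(.571,-.186,.138,0))
for c in("side","top"):
    im,P=cloud(c); x,y,z=P[...,0],P[...,1],P[...,2]
    q=P[(abs(x-.568)<.03)&(abs(y+.188)<.03)&(z>.056)&(z<.066)]
    if len(q): print(c,len(q),np.round(np.percentile(q,[2,50,98],axis=0),4).tolist())
E
```

```text
t 9.32 tcp [ 0.5711 -0.1851  0.2153] rv [3.082 0.    0.   ] open 0.0327 F [-0.6  0.4 -1.2]
side ring 206 ymid [-0.0234  0.0232] xback [-0.0261 -0.0225] z(med) -0.0908 slopes xz,yz [ 0.024  0.005 -0.09 ]
  rod 88 [-0.0002 -0.0263 -0.068 ]
  rod 76 [ 0.      0.0232 -0.0683]
top ring 126 ymid [-0.0264  0.0221] xback [-0.0291 -0.0256] z(med) -0.0911 slopes xz,yz [-0.016  0.024 -0.091]
t 9.62 pos [ 0.5712 -0.1852  0.2153] open 0.0326 grip 34.1 F [ 0.3  1.2 -2.1]
[-0.0002, -0.0022, 0.0503] [0.0601, -0.0002, 0.0005]
[-0.0002, -0.0038, 0.0773] [0.0601, -0.0002, 0.0005]
side 159 [[0.5552, -0.2019, 0.0568], [0.5682, -0.1892, 0.0605], [0.5838, -0.1744, 0.0628]]
top 29 [[0.5557, -0.2017, 0.0579], [0.5611, -0.1896, 0.0602], [0.5642, -0.1783, 0.0651]]
```

Request:
{"method": "move_arm", "body": {
  "deltas": [0,-0.0005,0.01,0,0,0,0.2,0,-0.001,0.024,0,0,0,0.2,0,-0.0015,0.038,0,0,0,0.2,0,-0.002,0.047,0,0,0,0.2,0,-0.002,0.05,0,0,0,0.2,0,-0.002,0.05,0,0,0,0.2,0,-0.002,0.05,0,0,0,0.2]
}}

```text
t: 10.6
tool_pos: [0.5714, -0.1868, 0.1659]
orientation: [3.081, -0.0, 0.002]
force: [-0.7, 0.4, -2.3]
opening: 0.0324
gripper_force: 34.1
```

Run:
```python
from h import *
go((.571,-.186,.138,0))
im,P=cloud("side"); np.save("side2.npy",P); save("s4.png",cv2.resize(im[220:310,325:435],None,fx=7,fy=6.5,interpolation=2))
x,y,z=P[...,0],P[...,1],P[...,2]
r=P[(z>.066)&(z<.08)&(abs(x-.57)<.05)&(abs(y+.186)<.05)]; print("ring",len(r),np.round(np.percentile(r,[2,50,98],axis=0),4).tolist())
a=P[(z>.057)&(z<.064)&(abs(x-.57)<.03)&(abs(y+.186)<.03)]; print("axle",len(a),np.round(np.percentile(a,[2,50,98],axis=0),4).tolist())
```

```text
t 10.6 pos [ 0.5714 -0.1868  0.1659] open 0.0324 grip 34.1 F [-0.7  0.4 -2.3]
[-0.0005, -0.0025, 0.0278] [0.0604, -0.0011, -0.0002]
ring 110 [[0.5451, -0.2157, 0.0723], [0.5558, -0.1909, 0.075], [0.5747, -0.1593, 0.0775]]
axle 104 [[0.5582, -0.2006, 0.0582], [0.5696, -0.1849, 0.0609], [0.5834, -0.1737, 0.0628]]
```

View pics/s4.png

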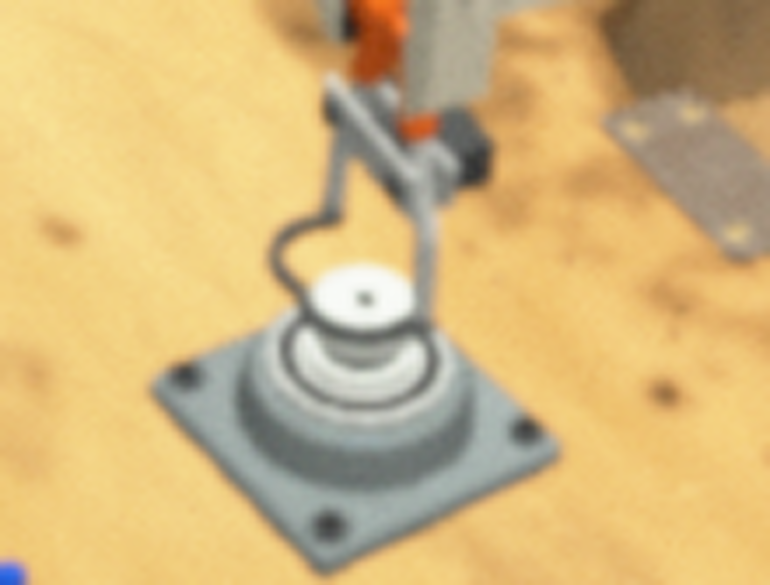

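The ring hangs concentrically over the stub: stub end at (365,298) in the crop, ring arcs on both sides. I'll lower it slowly and watch the force.

Request:
{"method": "move_arm", "body": {
  "deltas": [0,-0.0007,0.003,0,0,0,0.2,0,-0.001,0.006,0,0,0,0.2,0,-0.001,0.009,0,0,0,0.2,0,-0.0012,0.011,0,0,0,0.2,0,-0.0013,0.013,0,0,0,0.2,0,-0.0014,0.014,0,0,0,0.2,0,-0.0014,0.014,0,0,0,0.2]
}}

```text
t: 11.52
tool_pos: [0.571, -0.1861, 0.151]
orientation: [3.082, -0.0, -0.0]
force: [0.4, -0.6, -2.2]
opening: 0.0322
gripper_force: 34.1
```

No contact so far: only the pliers' weight shows, and the ring is already below the stub's end. I'll continue to the groove.

Request:
{"method": "move_arm", "body": {
  "deltas": [0,-0.0001,0.002,0,0,0,0.2,0,-0.0002,0.004,0,0,0,0.2,0,-0.0004,0.006,0,0,0,0.2,0,-0.0005,0.008,0,0,0,0.2,0,-0.0006,0.01,0,0,0,0.2,0,-0.0007,0.012,0,0,0,0.2,0,-0.0008,0.013,0,0,0,0.2,0,-0.0008,0.013,0,0,0,0.2,0,-0.0008,0.013,0,0,0,0.2]
}}

```text
t: 12.65
tool_pos: [0.5711, -0.1861, 0.1381]
orientation: [3.082, -0.0, 0.0]
force: [-0.9, 0.1, -1.3]
opening: 0.0321
gripper_force: 34.1
```

```bash
python3 - <<'E'
from h import *
go((.571,-.186,.138,0))
im,P=cloud("side"); save("s5.png",cv2.resize(im[220:310,325:435],None,fx=7,fy=6.5,interpolation=2))
E
python3 ring.py
```

```text
t 12.65 pos [ 0.5711 -0.1861  0.1381] open 0.0321 grip 34.1 F [-0.9  0.1 -1.3]
[-0.0001, -0.0001, 0.0001] [0.06, -0.0001, -0.0002]
t 12.7 tcp [ 0.5711 -0.1861  0.1382] rv [ 3.082 -0.     0.   ] open 0.0324 F [ 0.  -0.6 -2.1]
side ring 459 ymid [-0.0231  0.021 ] xback [-0.0266 -0.0204] z(med) -0.0934 slopes xz,yz [ 0.301  0.053 -0.089]
  rod 275 [-0.0018 -0.0091 -0.077 ]
  rod 222 [-0.001   0.0081 -0.077 ]
top ring 230 ymid [-0.0252  0.0216] xback [-0.0289 -0.0212] z(med) -0.0989 slopes xz,yz [-0.288 -0.028 -0.103]
  rod 16 [-0.0142 -0.0082 -0.0775]
```

View pics/s5.png

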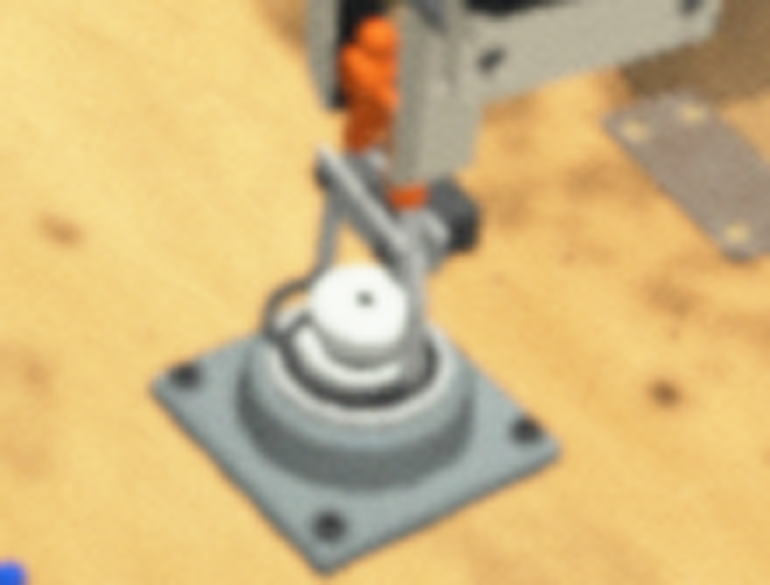

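The ring surrounds the stub at groove height, the pliers are upright, and the force equals the pliers' weight alone. I'm handing in.

```bash
python3 -c "
from plant import robot
print(robot.close_job())"
```

```text
the job is handed in; nothing more can be done
None
```

I handed the job in with the pliers upright, fully squeezed and holding the spread ring round the axle stub at groove height; the last force reading showed only the pliers' weight, and the judge's result was not reported back.

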